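Hang the power meter on the station's accessory stand

TASK

Pick up the black power meter and hang it on the white accessory stand: slip the round hole of its back plate over the head of the brass stud, slide the meter straight down until it is fully home behind the head, hanging upright and flat against the panel, and let go. The stud is clamped at an unknown place along its slot, so feel for it gently and never press the meter hard on the stand. Leave everything else on the desk where it is.

Things in the scene. Friction and masses are not known exactly. Their poses are not given: they have to be found in the camera images.
- meter: Loose power meter, 280 to 460 g, standing upright: black box 56 mm wide (y), 90 deep (x), 62 high, in front of an upright aluminium back plate 80 wide, 5 thick, 110 high with a keyhole above the box. Origin: foot of the plate's rear face, mid width; x from the plate out through the dial, z up. The box fills x 5 to 95, y -28 to 28, z 0 to 62 mm. Centre of mass about 45 mm ahead of the rear face.
- grip_spot (a point): A good place to grip the box by its two sides (56 mm apart, along y) from above: midway between them, 60 mm ahead of the plate's rear face and 40 mm above the meter's foot, 22 mm below the box's top. Here the gripper's body stays clear of the plate, which rises 48 mm above the box's top. Axes as the meter's.
- keyhole (a point): Centre of the keyhole's round hole, on the rear face of the back plate, 72.5 mm above the meter's foot, mid width; axes as the meter's. The hole goes right through the 5 mm plate and is 18 mm across. From it a slot 9 mm wide runs straight up to a square end 24 mm above this point.
- rack: Fixed white accessory stand: an upright panel 190 mm wide, 165 high, 14 thick on a dark foot 12 mm thick that reaches 15 mm in front of the panel's face and 125 mm behind it. Its front face looks roughly away from the robot (+x); the meter hangs on that face. Origin: at desk level under the middle of the front face; x straight out of the face, y along the panel, z up.
- stud_mark (a point): The +y end of the black horizontal slot (44 mm long, centred on the panel) in the panel's front face, 138 mm above the desk; axes as the stand's. A brass stud is clamped at this height, its middle 5 to 39 mm from this point towards the stand's -y: not measured, so see or feel it. Head 14 mm across, 1 mm bevel, its flat front 14 mm out from the face; shank 7 mm across, 8 mm of it free.
- home_mark (a point): The point on the panel's face 20.5 mm straight below stud_mark. When the meter is fully home (slot's upper end on the shank, meter's foot 45 mm above the desk) the keyhole's centre is at this height, as far to -y of this point as the stud is from stud_mark. The plate has 3 mm of play between face and head. The stud stays put under loads below 25 N.
- spool: Yellow spool, 64 mm across, 70 mm high, standing on the desk, origin under its middle; a bystander.
- paddle: Morse paddle key with steel base 85 x 70 mm and red finger piece, 42 mm high, origin under its middle; a bystander.
- ruler: Aluminium ruler, 300 x 32 x 4 mm, lying along its y, origin under its middle; a bystander.
- mug: Blue mug, 80 mm across, 90 mm high, origin under its middle; a bystander.
- mic: Grey hand microphone lying on the desk, 100 x 55 x 30 mm, origin under its middle; a bystander.
- pen: Blue pen, 130 mm long, 12 mm wide, 10 mm high, on the notepad, origin under its middle; a bystander.
There are look-alikes about, which are no part of the job. What is shaped like the meter but pink is not meant.

How it is judged:
By the outcome, as a careful person would: the job done as asked, in the order asked, and still so for the second after the job is handed in, with the robot touching nothing.
It also fails if it takes over 72 s, if anything falls off the work surface, if the arm or the gripper's body presses on something with over 40 N, if the wrist force passes 120 N, or if a joint passes its speed limit or range.

ROBOT

A 6-joint arm with a two-finger parallel gripper is mounted at the origin on the work surface. World frame = base frame: x ahead of the robot, y to its left, z up, the work surface at z = 0. Lengths are in m, angles in rad, forces in N, time in s.
With the tool pointing down it reaches from about 0.3 to 0.85 m from the base axis. Payload 5.4 kg.
Tool frame: the origin (TCP) lies midway between the tips of the shut fingers; the grasp point (between the pads) lies 19 mm behind it; z points along the fingers, y is the line along which they close (so a half turn about z gives the same grasp; the last joint's range is limited). The gripper opens to 85 mm and grips with 20 to 120 N. Pads are 22 mm wide; open, the fingers measure 114 mm over their backs; the gripper's body (76 mm by 85 mm) begins 54 mm behind the grasp point. The pads swing forward as they close: fully open they stand 13 mm farther back than shut.
Start: joints at [-1.385, 0.158, 1.597, -0, 1.386, -0.21], TCP at [0.222, -0.531, 0.231] pointing down, gripper open.
Joint ranges: [-2.91, 2.91], [-0.94, 2.29], [0.18, 2.7], [-1.29, 4.43], [0.17, 2.64], [-3, 3]. Speed limits (rad/s): [2.57, 2.57, 3.14, 3.14, 3.14, 3.14].

INTERFACE

Orientations are given as a rotation vector (axis times angle).
In Python, from cell import read_state, imaging, manip gives the robot as it stands.
- The arm moves only by the tool servo_tool, never from a script. Its arguments are lists of equal length, an entry for each row: "rotation": the turn, a rotation vector about the tool's x, y, z in rad, a list of three; "slide": the shift along the tool's x, y, z in mm, a list of three; "claw": the gripper's target within -1 to 1 (shut at 1, half-way at 0, fully open at -1). A call has exactly 5 rows; each row is the pose to reach, as a shift and turn from the pose commanded when the call began, along the tool's axes at that moment; what a row does not reach only later rows make up. A row lasts 1/10 s, in which the tool goes at most 50 mm and 8.59 degrees, less where a joint would pass 70% of its speed; a pose out of reach is approached as far as the arm can. A call with a gripper value outside its range is refused whole. The fingers move at their own pace and stop on an object; "force" is the grip in N (left out, the last holds). Time passes only in rows, so rows that repeat a pose let the fingers close, or fill a call up. It gives the time, the measured TCP pose, the force, the opening and the grip force at its end, in the units of the state.
- read_state(): the state, without advancing time (a new reading comes with each control period).
- imaging.snapshot(name): name is "scene" or "top" or "wrist"; returns (picture, depth): 480x640x3 uint8, blue, green, red; 480x640 float32, m along the optical axis (not along the pixel's ray), 0 where there is no reading.
- imaging.camera_info(name): a dict with "mtx" (3x3 intrinsics, pixels), "R" (3x3) and "t" (3): a world point X has camera coordinates R X + t; the wrist camera has in their place "hand_eye" (4x4, takes a point from camera to tool coordinates, whose origin is the TCP and whose axes are the flange's). Camera axes: x right, y down, z forward; pixel columns grow to the right and rows downward; lengths in m; the calibration is good to about 2 mm. A picture is of the moment at which its call begins: read the wrist's pose just before it. camera_info takes no time and is no camera call.
- manip.hand_in(): hands the job in; it is judged then, once.
The state is a dict: "time_s": time; "q": joint angles; "dq": joint speeds; "joint_efforts": joint torques, N m; "position": TCP position; "tcp_rot": TCP orientation; "wrist_force": force on the tool from outside, world axes, zero at the start; "ft_torque": the same for the moment, N m; "gripper_width": finger opening in m; "gripper_force": force on a finger pad.
Only numpy, scipy, OpenCV 4.12 (cv2) and the standard library are available. Lean on these libraries where they do the work, as an engineer would, in place of code of your own. Each camera call takes 0.05 s, during which the arm holds its last target. There are 200 camera calls.

## Working session

There is one attempt and no reset: what is moved stays moved. The work goes in short steps, Python scripts to look and compute and a tool call to move; the robot and the scene stay as the last step left them, time stands still between calls to the robot, and variables do not carry over. Pictures are saved under pics/ and viewed, at most 10 in all, crops included, and the job is handed in when it is done.

Besides the shell and the picture viewer there is one more tool, called after ">>>" as name(argument=value, ...) on one line, values as JSON. servo_tool: Moves the arm, as the interface text tells. Its arguments: {"type":"object","properties":{"rotation":{"type":"array"},"slide":{"type":"array"},"claw":{"type":"array"},"force":{"type":"number"}},"required":["rotation","slide","claw"]}

```bash
mkdir -p pics; cat > h.py <<'E'
import numpy as np, cv2
from scipy.spatial.transform import Rotation as Ro
from cell import read_state, imaging, manip
E
python3 - <<'E'
from h import *
ims=[]
for n in ("scene","top"):
    p,d=imaging.snapshot(n); i=imaging.camera_info(n)
    np.savez(n+'.npz',p=p,d=d,**{k:np.array(i[k]) for k in("mtx","R","t")})
    cv2.imwrite(f'pics/{n}.png',p)
    print(n,np.round(i['mtx'],1).tolist(),np.round(i['R'],3).tolist(),np.round(i['t'],3))
print(imaging.camera_info('wrist'))
print(read_state())
E
```

```text
scene [[501.9, 0.0, 324.7], [0.0, 501.9, 235.0], [0.0, 0.0, 1.0]] [[-0.797, 0.604, 0.001], [0.492, 0.65, -0.579], [-0.351, -0.461, -0.815]] [ 0.438 -0.17   1.512]
top [[486.2, 0.0, 306.7], [0.0, 486.2, 238.2], [0.0, 0.0, 1.0]] [[-0.023, -1.0, 0.019], [-0.984, 0.019, -0.178], [0.177, -0.023, -0.984]] [-0.051  0.547  1.033]
{'mtx': array([[347.90753953,   0.        , 319.00776631],
       [  0.        , 347.90753953, 231.98799562],
       [  0.        ,   0.        ,   1.        ]]), 'hand_eye': array([[-9.20588175e-04, -9.54872118e-01, -2.97015809e-01,
         7.45913047e-02],
       [ 9.99999493e-01, -7.58030256e-04, -6.62475689e-04,
         7.53810283e-04],
       [ 4.07432595e-04, -2.97016268e-01,  9.54872332e-01,
        -1.42302335e-01],
       [ 0.00000000e+00,  0.00000000e+00,  0.00000000e+00,
         1.00000000e+00]])}
{'time_s': 0.1, 'q': array([-1.38509912e+00,  1.58987246e-01,  1.59810929e+00,  5.55736498e-06,
        1.38620795e+00, -2.10081089e-01]), 'dq': array([ 0.00089033, -0.00057634, -0.00361321, -0.00036153, -0.00038048,
       -0.00071479]), 'joint_efforts': array([-3.68677847e-04, -3.96985960e+01, -3.32340431e+01, -1.85852564e-04,
        4.10975757e-03,  8.41505425e-06]), 'position': array([ 0.22156726, -0.53000814,  0.23041318]), 'tcp_rot': array([-3.07860265e+00, -6.17299384e-01, -4.13392401e-05]), 'wrist_force': array([-0.59965113, -0.08888069,  0.20257393]), 'ft_torque': array([-0.03262046, -0.00939714, -0.0221426 ]), 'gripper_force': 0.0, 'gripper_width': 0.08521021508413677}
```

View pics/scene.png

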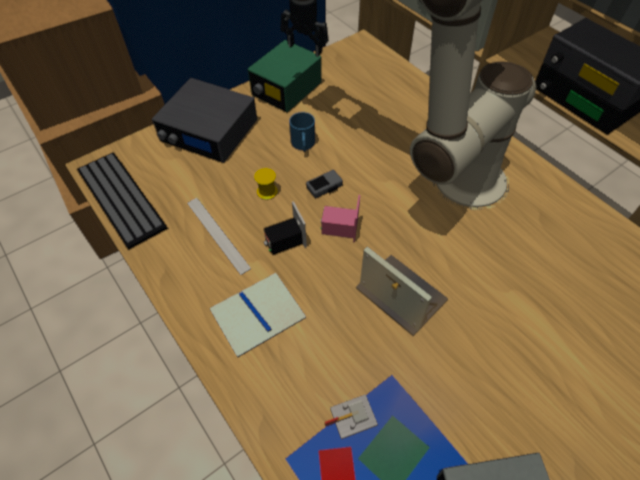

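View pics/top.png

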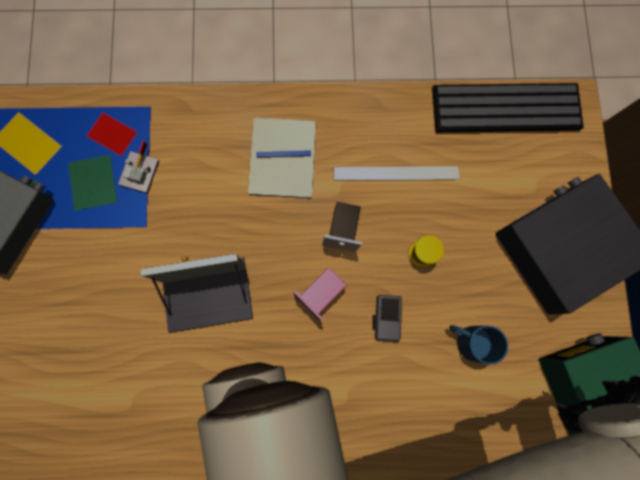

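Candidates: the black meter-shaped object at scene (285,232) / top (343,225), and the pink one at scene (340,218) / top (322,295). The black one is the match, since pink is excluded. The rack is at top (192,268) with the brass stud at top (185,258) / scene (395,284).

```bash
cat >> h.py <<'E'
def cloud(n):
    f=np.load(n+'.npz'); v,u=np.mgrid[:480,:640]; d=f['d']; K=f['mtx']
    c=np.stack([(u-K[0,2])/K[0,0]*d,(v-K[1,2])/K[1,1]*d,d],-1)
    return f['p'],(c-f['t'])@f['R']
E
python3 - <<'E'
from h import *
for n,rm,rr in (("top",(200,258,315,372),(235,335,130,262)),("scene",(195,255,255,312),(235,340,345,450))):
    p,w=cloud(n)
    for lab,r,bands in(("meter",rm,((.05,.07),(.085,.12))),("rack",rr,((.15,.19),(.03,.155)))):
        W=w[r[0]:r[1],r[2]:r[3]].reshape(-1,3); C=p[r[0]:r[1],r[2]:r[3]].reshape(-1,3)
        for lo,hi in bands:
            m=(W[:,2]>lo)&(W[:,2]<hi)&np.isfinite(W).all(1); q=W[m]
            if len(q)<5: print(n,lab,lo,'few');continue
            R=cv2.minAreaRect((q[:,:2]*1000).astype(np.float32))
            print(n,lab,lo,m.sum(),np.round(np.percentile(q[:,2],[5,50,95]),3),np.round(cv2.boxPoints(R)).tolist())
    # brass
    h=cv2.cvtColor(p,cv2.COLOR_BGR2HSV); r=rr
    m=np.zeros(h.shape[:2],bool); m[r[0]:r[1],r[2]:r[3]]=((h[...,0]>14)&(h[...,0]<32)&(h[...,1]>120))[r[0]:r[1],r[2]:r[3]]
    m&=w[...,2]>.1
    vv,uu=np.nonzero(m); print('brass',len(uu), list(zip(uu,vv))[:40], np.round(np.median(w[m],0),3) if len(uu) else '')
a=cv2.resize(cv2.imread('pics/scene.png')[190:340,245:445],None,fx=4,fy=4,interpolation=cv2.INTER_CUBIC)
cv2.imwrite('pics/c1.png',a)
E
```

```text
top meter 0.05 955 [0.058 0.061 0.065] [[518.0, -174.0], [611.0, -196.0], [629.0, -120.0], [537.0, -98.0]]
top meter 0.085 165 [0.087 0.108 0.112] [[519.0, -175.0], [526.0, -176.0], [543.0, -98.0], [536.0, -97.0]]
top rack 0.15 783 [0.155 0.164 0.167] [[456.0, 266.0], [482.0, 78.0], [498.0, 80.0], [472.0, 268.0]]
top rack 0.03 1002 [0.037 0.096 0.149] [[390.0, 254.0], [420.0, 67.0], [513.0, 82.0], [483.0, 269.0]]
brass 92 [(np.int64(175), np.int64(236)), (np.int64(195), np.int64(237)), (np.int64(252), np.int64(239)), (np.int64(143), np.int64(240)), (np.int64(187), np.int64(240)), (np.int64(189), np.int64(242)), (np.int64(210), np.int64(243)), (np.int64(146), np.int64(244)), (np.int64(161), np.int64(246)), (np.int64(186), np.int64(247)), (np.int64(221), np.int64(249)), (np.int64(245), np.int64(249)), (np.int64(246), np.int64(255)), (np.int64(182), np.int64(257)), (np.int64(183), np.int64(257)), (np.int64(184), np.int64(257)), (np.int64(185), np.int64(257)), (np.int64(186), np.int64(257)), (np.int64(187), np.int64(257)), (np.int64(181), np.int64(258)), (np.int64(182), np.int64(258)), (
[... 1663 characters left out ...]
4(283)), (np.int64(392), np.int64(284)), (np.int64(393), np.int64(284)), (np.int64(394), np.int64(284)), (np.int64(395), np.int64(284)), (np.int64(396), np.int64(284)), (np.int64(397), np.int64(284)), (np.int64(398), np.int64(284)), (np.int64(392), np.int64(285)), (np.int64(393), np.int64(285)), (np.int64(394), np.int64(285)), (np.int64(395), np.int64(285)), (np.int64(396), np.int64(285)), (np.int64(397), np.int64(285)), (np.int64(398), np.int64(285)), (np.int64(392), np.int64(286)), (np.int64(393), np.int64(286)), (np.int64(394), np.int64(286)), (np.int64(395), np.int64(286)), (np.int64(396), np.int64(286)), (np.int64(397), np.int64(286)), (np.int64(393), np.int64(287))] [0.498 0.191 0.142]
```

View pics/c1.png

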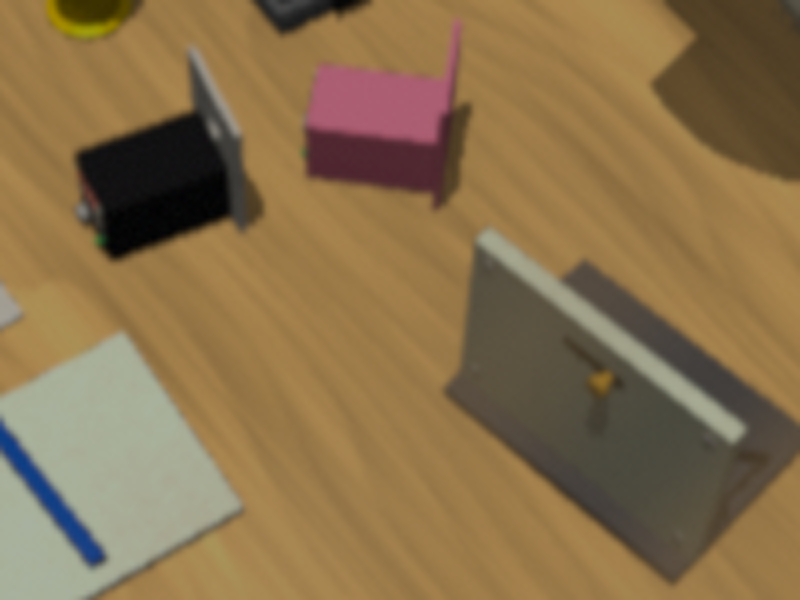

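The crop shows the black meter at crop (160,180) with its keyhole plate and dial, which is the one meant. The pink one is at (380,130). The rack's stud is at crop (600,383), off-centre towards the slot's right (+y) end. Estimates: meter rear foot about (0.529,-0.135), yaw -12.8°. Rack face middle about (0.486,0.175), yaw +8°. Moving above the meter.

>>> servo_tool(rotation=[[0, 0, 0], [0, 0, 0], [0, 0, 0], [0, 0, 0], [0, 0, 0]], slide=[[44, -19, 0], [88, -38, 0], [132, -57, 0], [176, -76, 0], [220, -95, 0]], claw=[-1, -1, -1, -1, -1])

```text
time_s: 0.6
position: [0.3889, -0.3563, 0.2309]
tcp_rot: [-3.08, -0.617, 0.0]
wrist_force: [0.2, -0.4, -0.4]
gripper_width: 0.0854
gripper_force: 0.0
```

>>> servo_tool(rotation=[[0, 0, 0], [0, 0, 0], [0, 0, 0], [0, 0, 0], [0, 0, 0]], slide=[[44, -19, 0], [88, -38, 0], [132, -57, 0], [176, -76, 0], [220, -95, 0]], claw=[-1, -1, -1, -1, -1])

```text
time_s: 1.1
position: [0.5553, -0.1838, 0.2309]
tcp_rot: [-3.08, -0.618, 0.001]
wrist_force: [0.9, -0.9, -0.5]
gripper_width: 0.0853
gripper_force: 0.0
```

>>> servo_tool(rotation=[[0, 0, 0.13], [0, 0, 0.26], [0, 0, 0.39], [0, 0, 0.52], [0, 0, 0.62]], slide=[[15, -5, 10], [30, -10, 20], [44, -20, 30], [44, -20, 30], [44, -20, 30]], claw=[-1, -1, -1, -1, -1])

```text
time_s: 1.6
position: [0.5869, -0.1492, 0.2]
tcp_rot: [-3.12, 0.357, 0.003]
wrist_force: [0.5, 1.2, 1.7]
gripper_width: 0.0857
gripper_force: 0.0
```

```bash
cat >> h.py <<'E'
def wrist(name):
    s=read_state(); p,d=imaging.snapshot('wrist'); i=imaging.camera_info('wrist'); K=i['mtx']
    cv2.imwrite(f'pics/{name}.png',p); v,u=np.mgrid[:480,:640]
    c=np.stack([(u-K[0,2])/K[0,0]*d,(v-K[1,2])/K[1,1]*d,d],-1)
    H=i['hand_eye']; T=Ro.from_rotvec(s['tcp_rot']).as_matrix()
    w=(c@H[:3,:3].T+H[:3,3])@T.T+s['position']
    return s,p,d,w,T
E
python3 - <<'E'
from h import *
s,p,d,w,T=wrist('w1'); ok=(d>0.05)
print(np.round(T,3).tolist())
near=ok&(np.hypot(w[...,0]-.575,w[...,1]+.145)<.09)
for lo,hi in((.056,.068),(.103,.116)):
    m=near&(w[...,2]>lo)&(w[...,2]<hi); q=w[m]
    R=cv2.minAreaRect((q[:,:2]*1000).astype(np.float32)); v,u=np.nonzero(m)
    print(lo,m.sum(),np.median(q[:,2]),np.round(cv2.boxPoints(R),1).tolist(),u.min(),u.max(),v.min(),v.max())
E
```

```text
[[0.974, -0.226, -0.002], [-0.226, -0.974, 0.001], [-0.002, -0.001, -1.0]]
0.056 7240 0.06166541036184994 [[521.0999755859375, -176.60000610351562], [615.2999877929688, -195.10000610351562], [630.5999755859375, -116.5999984741211], [536.4000244140625, -98.19999694824219]] 274 365 173 285
0.103 1104 0.10928882967563833 [[519.5, -175.89999389648438], [526.0, -177.39999389648438], [543.9000244140625, -99.80000305175781], [537.2999877929688, -98.30000305175781]] 267 372 300 310
```

View pics/w1.png

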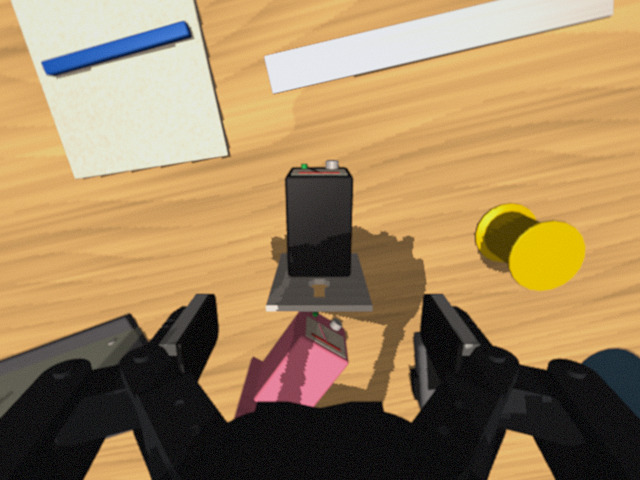

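The wrist view shows the black box centred at u 287–352, v 168–275, with its plate at v 255–310, aligned with the tool. The pink one is behind it at (305,370), clear of the fingers. Descending and gripping.

>>> servo_tool(rotation=[[0, 0, 0], [0, 0, 0], [0, 0, 0], [0, 0, 0], [0, 0, 0]], slide=[[0, 1, 35], [0, 1, 70], [0, 1, 105], [0, 1, 140], [0, 1, 165]], claw=[-1, -1, -1, -1, -1])

```text
time_s: 2.15
position: [0.5854, -0.1505, 0.0333]
tcp_rot: [-3.121, 0.348, 0.005]
wrist_force: [-0.1, 0.0, 0.5]
gripper_width: 0.0854
gripper_force: 0.0
```

>>> servo_tool(rotation=[[0, 0, 0], [0, 0, 0], [0, 0, 0], [0, 0, 0], [0, 0, 0]], slide=[[0, 0, 8], [0, 0, 14], [0, 0, 14], [0, 0, 14], [0, 0, 14]], claw=[-1, -1, 0.5, 0.5, 0.5], force=50)

```text
time_s: 2.65
position: [0.5885, -0.1517, 0.0243]
tcp_rot: [3.121, -0.351, 0.005]
wrist_force: [0.9, 1.0, 4.6]
gripper_width: 0.0558
gripper_force: 55.4
```

>>> servo_tool(rotation=[[0, 0, 0], [0, 0, 0], [0, 0, 0], [0, 0, 0], [0, 0, 0]], slide=[[0, 0, 0], [0, 0, 0], [0, 0, 0], [0, 0, 0], [0, 0, 0]], claw=[1, 1, 1, 1, 1], force=50)

```text
time_s: 3.15
position: [0.5886, -0.1517, 0.0243]
tcp_rot: [3.121, -0.351, 0.005]
wrist_force: [0.1, 0.3, 6.5]
gripper_width: 0.0554
gripper_force: 55.6
```

>>> servo_tool(rotation=[[0, 0, 0], [0, 0, 0], [0, 0, 0], [0, 0, 0], [0, 0, 0]], slide=[[0, 0, -10], [0, 0, -30], [0, 0, -60], [0, 0, -90], [0, 0, -110]], claw=[1, 1, 1, 1, 1])

```text
time_s: 3.65
position: [0.5871, -0.1513, 0.1343]
tcp_rot: [3.121, -0.351, 0.002]
wrist_force: [0.0, 0.6, -4.9]
gripper_width: 0.0553
gripper_force: 54.8
```

```bash
python3 - <<'E'
from h import *
A=[];b=[]
for n,box in(("top",(250,270,176,192)),("scene",(278,294,386,403))):
    f=np.load(n+'.npz');p=f['p'];h=cv2.cvtColor(p,cv2.COLOR_BGR2HSV)
    m=np.zeros((480,640),bool);r=box
    m[r[0]:r[1],r[2]:r[3]]=((h[...,0]>10)&(h[...,0]<30)&(h[...,1]>140))[r[0]:r[1],r[2]:r[3]]
    v,u=np.nonzero(m);print(n,len(u),u.mean(),v.mean(),u.min(),u.max(),v.min(),v.max())
    R=f['R'];C=-R.T@f['t']
    dr=R.T@np.linalg.inv(f['mtx'])@[u.mean(),v.mean(),1]; dr/=np.linalg.norm(dr)
    P=np.eye(3)-np.outer(dr,dr);A.append(P);b.append(P@C)
    print('at z.138',np.round(C+dr*(.138-C[2])/dr[2],4))
    _,w=cloud(n)
    # panel front face fit, rack approx coords
    th=.14;rel=w-np.array([.486,.175,0]);lx=rel@[np.cos(th),np.sin(th),0];ly=rel@[-np.sin(th),np.cos(th),0]
    q=w[(abs(lx)<.012)&(abs(ly)<.085)&(w[...,2]>.03)&(w[...,2]<.15)]
    if len(q)>50:
        lin=np.polyfit(q[:,1],q[:,0],1);
        for _ in range(5):
            e=q[:,0]-np.polyval(lin,q[:,1]);k=abs(e-np.median(e))<.004;q=q[k];lin=np.polyfit(q[:,1],q[:,0],1)
        print('face',len(q),lin,'x at y.175',np.polyval(lin,.175))
X=np.linalg.lstsq(np.vstack(A),np.hstack(b),rcond=None)[0];print('stud',X)
E
```

```text
top 173 183.1849710982659 254.9364161849711 176 191 250 261
at z.138 [0.5006 0.1896 0.138 ]
scene 27 394.77777777777777 285.18518518518516 392 398 283 288
at z.138 [0.4926 0.1879 0.138 ]
face 1581 [-0.14411806  0.51267533] x at y.175 0.4874546698142939
stud [0.49797729 0.18928369 0.14607799]
```

>>> servo_tool(rotation=[[0, 0, 0], [0, 0, 0], [0, 0, 0], [0, 0, 0], [0, 0, 0]], slide=[[0, 0, -30], [0, 0, -65], [-5, -10, -91], [-25, -35, -91], [-45, -65, -91]], claw=[1, 1, 1, 1, 1])

```text
time_s: 4.15
position: [0.5571, -0.0778, 0.2241]
tcp_rot: [3.121, -0.354, 0.001]
wrist_force: [0.4, 0.5, -4.1]
gripper_width: 0.0553
gripper_force: 54.8
```

>>> servo_tool(rotation=[[0, 0, 0], [0, 0, 0], [0, 0, 0], [0, 0, 0], [0, 0, 0]], slide=[[-22, -30, 0], [-44, -60, 0], [-66, -90, 0], [-85, -115, 0], [-99, -134, 0]], claw=[1, 1, 1, 1, 1])

```text
time_s: 4.65
position: [0.4889, 0.0766, 0.2227]
tcp_rot: [-3.122, 0.35, 0.003]
wrist_force: [0.5, -0.1, -3.9]
gripper_width: 0.0557
gripper_force: 54.7
```

>>> servo_tool(rotation=[[0, 0, -0.09], [0, 0, -0.18], [0, 0, -0.28], [0, 0, -0.367], [0, 0, -0.367]], slide=[[0, 0, 0], [0, 0, 0], [0, 0, 0], [0, 0, 0], [0, 0, 0]], claw=[1, 1, 1, 1, 1])

```text
time_s: 5.15
position: [0.49, 0.0749, 0.2227]
tcp_rot: [-3.133, -0.225, 0.003]
wrist_force: [-0.4, 0.0, -4.5]
gripper_width: 0.0553
gripper_force: 54.8
```

```bash
python3 - <<'E'
from h import *
s,p,d,w,T=wrist('w2'); np.savez('w2.npz',p=p,d=d,w=w,T=T,pos=s['position'])
print(s['position'],np.round(T,3).tolist(),s['wrist_force'])
E
```

```text
[0.49003583 0.074939   0.22274065] [[0.99, 0.143, -0.002], [0.143, -0.99, -0.0], [-0.002, -0.0, -1.0]] [-0.39536927  0.01551154 -4.52381002]
```

View pics/w2.png

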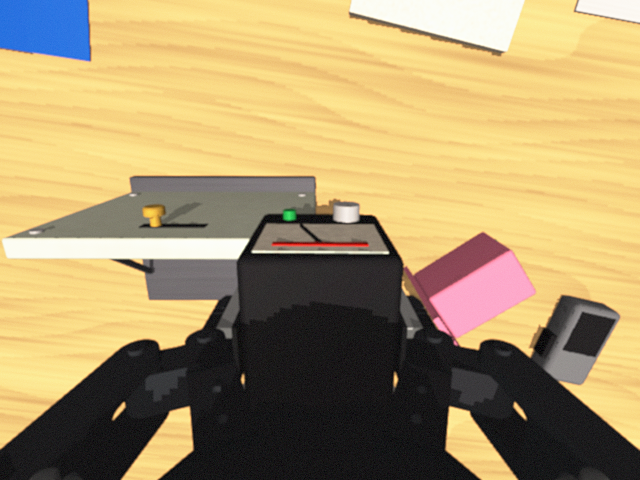

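Stud head at (154,210), shank at (155,223), slot u 140–207 at v≈226, panel front top edge at v≈240, and the meter's box front at u 250–397.

```bash
python3 - <<'E'
from h import *
f=np.load('w2.npz');p,d,w,T,pos=(f[k] for k in('p','d','w','T','pos'))
i=imaging.camera_info('wrist');K=i['mtx'];H=i['hand_eye']
h=cv2.cvtColor(p,cv2.COLOR_BGR2HSV)
m=np.zeros((480,640),np.uint8);m[195:235,135:175]=((h[...,1]>140)&(h[...,0]>10)&(h[...,0]<30))[195:235,135:175]
v,u=np.nonzero(m)
for r in range(v.min(),v.max()+1): print(r,u[v==r].min(),u[v==r].max(),end='; ')
tool=(w-pos)@T   # tool coords
print('\nhead pts tool',np.round(np.median(tool[(m>0)&(np.indices(m.shape)[0]<214)],0)*1e3,1),'world z',np.median(w[(m>0)&(np.indices(m.shape)[0]<214)],0))
def ray(u,v,zt): # to tool plane z=zt
    c=np.linalg.inv(K)@[u,v,1];r=H[:3,:3]@c;o=H[:3,3];return (o+r*(zt-o[2])/r[2])*1e3
zt=pos[2]-.138
vv=v<214; print('head ray at .138',ray((u[vv].min()+u[vv].max())/2,v[vv].mean(),zt),'shank',ray(np.median(u[v>219]),222,zt))
# slot ends, +y end
print('slot',ray(140,226,zt),ray(207,226,zt))
# panel top front edge
t=(w[...,2]>.158)&(w[...,2]<.172)&(d>0)&(np.indices(m.shape)[1]<235);q=tool[t]*1e3
R=cv2.minAreaRect(q[:,:2].astype(np.float32));print('panel top',np.median(w[t][:,2]),np.round(cv2.boxPoints(R),1).tolist())
# panel face
fa=(d>0)&(w[...,2]>.05)&(w[...,2]<.15)&(np.indices(m.shape)[1]<235)&(tool[...,0]>-.03)&(tool[...,0]<.03);fa&=(m==0)
q=tool[fa]*1e3;l=np.polyfit(q[:,1],q[:,0],1)
for _ in range(5):
    e=q[:,0]-np.polyval(l,q[:,1]);q=q[abs(e-np.median(e))<3];l=np.polyfit(q[:,1],q[:,0],1)
print('face',len(q),l, 'x at y -115',np.polyval(l,-115)); A=np.c_[q[:,1],q[:,2],np.ones(len(q))];print('plane x=ay+bz+c',np.linalg.lstsq(A,q[:,0],rcond=None)[0])
# meter in hand: front face + box
b=(d>0)&(abs(tool[...,1])<.032)&(np.indices(m.shape)[0]>205)&(d<.2);
fr=b&(tool[...,0]>.025)&(tool[...,0]<.045);q=tool[fr]*1e3
print('box front',len(q),np.percentile(q,[2,50,98],axis=0).round(1).tolist())
for r in (262,280): 
    c=p[r].max(1)<60; x=np.nonzero(c[200:440])[0]+200; print(r,x.min(),x.max(),tool[r,x.min()+3]*1e3,tool[r,x.max()-3]*1e3)
E
```

```text
205 151 161; 206 146 163; 207 144 163; 208 143 163; 209 143 164; 210 143 164; 211 143 164; 212 143 164; 213 143 164; 214 143 163; 215 144 161; 216 144 160; 217 149 159; 218 150 159; 219 150 159; 220 150 160; 221 150 160; 222 150 160; 223 150 160; 224 149 161; 225 149 161; 226 150 159; 
head pts tool [  21.3 -107.3   80. ] world z [0.49560909 0.1842646  0.14271846]
head ray at .138 [  20.16684817 -109.97397873   84.74065131] shank [  11.36369216 -110.21006883   84.74065131]
slot [   8.55117437 -120.80417441   84.74065131] [  8.50847995 -75.26029069  84.74065131]
panel top 0.164507894362046 [[-5.300000190734863, -50.70000076293945], [-5.099999904632568, -193.1999969482422], [9.600000381469727, -193.1999969482422], [9.399999618530273, -50.599998474121094]]
face 4945 [-1.68195499e-03  8.85251872e+00] x at y -115 9.04594354807471
plane x=ay+bz+c [-1.69136761e-03 -1.39055950e-04  8.86694776e+00]
box front 10309 [[25.5, -24.5, -38.2], [33.4, 1.5, -31.7], [37.4, 27.1, 16.2]]
262 237 401 [ 31.46465174 -25.06161899 -36.09346648] [ 31.57915492  26.74696102 -36.49384375]
280 238 401 [ 25.5640895  -24.87142664 -37.30870252] [ 25.83042191  26.80693377 -37.98085228]
```

Measured in tool axes: face x=+9 (parallel to within 0.1°), stud y≈-109, held box y≈+1, plate rear x≈-61. So I move x +99 (15 mm clear of the head), y -110 and down 133.

>>> servo_tool(rotation=[[0, 0, 0], [0, 0, 0], [0, 0, 0], [0, 0, 0], [0, 0, 0]], slide=[[35, -10, 0], [70, -30, 0], [99, -60, 0], [99, -90, 0], [99, -110, 0]], claw=[1, 1, 1, 1, 1])

```text
time_s: 5.7
position: [0.5729, 0.1997, 0.2224]
tcp_rot: [-3.133, -0.222, 0.003]
wrist_force: [-0.1, -0.3, -4.1]
gripper_width: 0.0551
gripper_force: 54.8
```

>>> servo_tool(rotation=[[0, 0, 0], [0, 0, 0], [0, 0, 0], [0, 0, 0], [0, 0, 0]], slide=[[0, 0, 30], [0, 0, 60], [0, 0, 90], [0, 0, 118], [0, 0, 133]], claw=[1, 1, 1, 1, 1])

```text
time_s: 6.2
position: [0.5709, 0.1975, 0.087]
tcp_rot: [3.133, 0.221, -0.009]
wrist_force: [-0.1, 0.4, -4.4]
gripper_width: 0.0556
gripper_force: 54.6
```

```bash
python3 - <<'E'
from h import *
s,p,d,w,T=wrist('w3');print(s['position'],s['tcp_rot'],s['wrist_force'])
np.savez('w3.npz',p=p,d=d,w=w,T=T,pos=s['position'])
for n in("scene","top"):
    q,dd=imaging.snapshot(n);i=imaging.camera_info(n)
    np.savez(n+'.npz',p=q,d=dd,**{k:np.array(i[k]) for k in("mtx","R","t")})
    if n=='scene':a=q[210:330,330:450]
    else:b=q[190:310,120:240]
c=np.hstack([cv2.resize(x,(400,400),interpolation=cv2.INTER_CUBIC) for x in(a,b)])
cv2.imwrite('pics/c2.png',c)
E
```

```text
[0.57093784 0.19751877 0.08696697] [ 3.1333798   0.2213351  -0.00875902] [-0.1323905   0.41638144 -4.41026578]
```

View pics/c2.png

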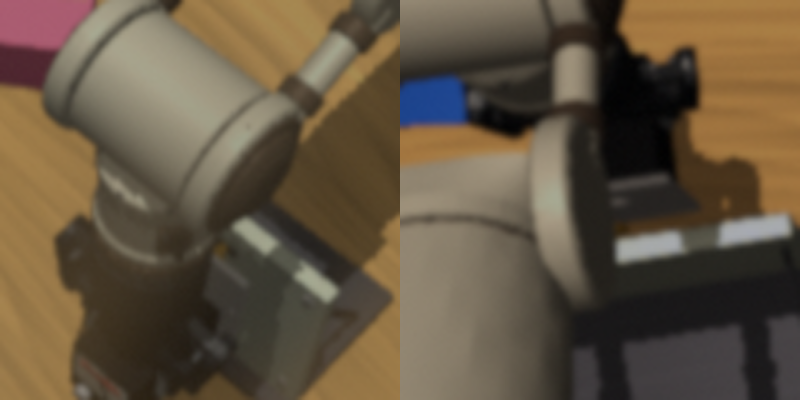

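View pics/w3.png

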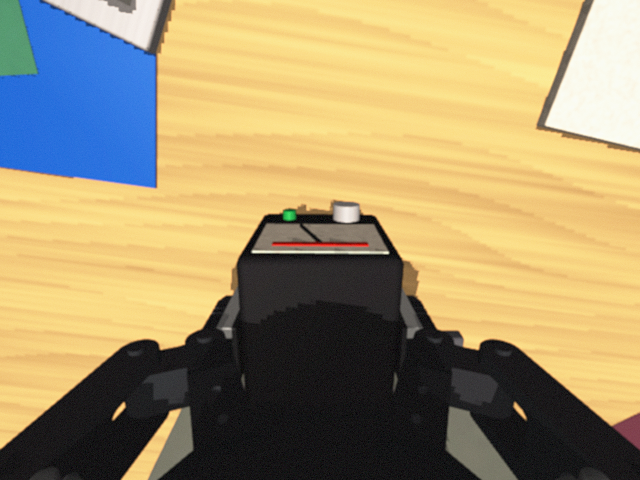

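>>> servo_tool(rotation=[[0, 0, 0], [0, 0, 0], [0, 0, 0], [0, 0, 0], [0, 0, 0]], slide=[[0, 0, 0], [0, 0, 0], [0, 0, 0], [0, 0, 0], [0, 0, 0]], claw=[1, 1, 1, 1, 1])

```text
time_s: 6.85
position: [0.5734, 0.1979, 0.0907]
tcp_rot: [-3.134, -0.224, -0.001]
wrist_force: [-0.5, -1.0, -4.5]
gripper_width: 0.055
gripper_force: 54.6
```

```bash
python3 - <<'E'
from h import *
s=read_state();print(s['position'],s['tcp_rot'],s['wrist_force'])
f=np.load('w3.npz');tool=(f['w']-f['pos'])@f['T']*1e3;d=f['d']
# box-top plane: pitch
q=tool[265:330,270:370][d[265:330,270:370]>0]
print('boxtop z=a x+b y+c',np.linalg.lstsq(np.c_[q[:,:2],np.ones(len(q))],q[:,2],rcond=None)[0],q.mean(0))
# plate top & panel top from fixed cams
th=2*np.arctan2(s['tcp_rot'][1],s['tcp_rot'][0]);x=np.array([np.cos(th),np.sin(th)])
for n in('top','scene'):
    p,w=cloud(n);P=w.reshape(-1,3);rx=(P[:,:2]-[.485,.187])@x*1e3;ry=(P[:,:2]-[.485,.187])@[-x[1],x[0]]*1e3;z=P[:,2]*1e3
    m=(abs(ry)<100)&(rx>15)&(rx<50)&(z>150)&(z<200)
    if m.sum(): print(n,'plate',m.sum(),np.percentile(rx[m],[5,50,95]),np.percentile(ry[m],[2,98]),np.percentile(z[m],[10,50,90]))
    m=(abs(ry)<110)&(rx>-25)&(rx<10)&(z>158)&(z<172)
    if m.sum(): print(n,'panel',m.sum(),np.percentile(rx[m],[3,50,97]),np.percentile(ry[m],[2,98]),np.median(z[m]))
E
```

```text
[0.57343683 0.19789893 0.09071261] [-3.13353926e+00 -2.24067304e-01 -9.64085718e-04] [-0.52247701 -0.96039401 -4.45572078]
boxtop z=a x+b y+c [ 1.88886810e-03  8.54661660e-05 -3.74353818e+01] [ 19.22597994   1.04708454 -37.39897701]
top plate 89 [24.71306997 25.88776953 29.83302082] [-41.29618342  -7.36897535] [156.47137669 170.73053116 174.32891097]
top panel 391 [-16.73574705 -10.54805004  -3.22997988] [-105.49170903   -6.94518211] 164.34374250602121
scene plate 81 [28.60384503 32.15890456 34.1978412 ] [11.41918832 39.27594166] [153.89759733 165.52145071 170.5214821 ]
scene panel 231 [-12.51367836  -4.31359166   1.50159529] [ 4.89455772 82.2647725 ] 162.8922348955515
```

>>> servo_tool(rotation=[[0, 0, 0], [0, 0, 0], [0, 0, 0], [0, 0, 0], [0, 0, 0]], slide=[[-3, 0, 0], [-6, 0, 0], [-8, 0, 0], [-10, 0, 0], [-11, 0, 0]], claw=[1, 1, 1, 1, 1])

```text
time_s: 7.35
position: [0.562, 0.1963, 0.0902]
tcp_rot: [3.134, 0.224, -0.0]
wrist_force: [-0.0, -0.4, -4.1]
gripper_width: 0.0552
gripper_force: 54.6
```

>>> servo_tool(rotation=[[0, 0, 0], [0, 0, 0], [0, 0, 0], [0, 0, 0], [0, 0, 0]], slide=[[-0.5, 0, 0], [-1, 0, 0], [-1.5, 0, 0], [-2, 0, 0], [-2.5, 0, 0]], claw=[1, 1, 1, 1, 1])

```text
time_s: 7.85
position: [0.5599, 0.1959, 0.0903]
tcp_rot: [3.134, 0.224, 0.0]
wrist_force: [-0.1, -0.3, -4.0]
gripper_width: 0.0551
gripper_force: 54.6
```

>>> servo_tool(rotation=[[0, 0, 0], [0, 0, 0], [0, 0, 0], [0, 0, 0], [0, 0, 0]], slide=[[-0.5, 0, 0], [-1, 0, 0], [-1.5, 0, 0], [-2, 0, 0], [-2, 0, 0]], claw=[1, 1, 1, 1, 1])

```text
time_s: 8.35
position: [0.5578, 0.1956, 0.0903]
tcp_rot: [-3.134, -0.224, 0.0]
wrist_force: [-0.4, 0.1, -4.9]
gripper_width: 0.0557
gripper_force: 54.6
```

>>> servo_tool(rotation=[[0, 0, 0], [0, 0, 0], [0, 0, 0], [0, 0, 0], [0, 0, 0]], slide=[[-0.5, 0, 0], [-1, 0, 0], [-1.5, 0, 0], [-2, 0, 0], [-2, 0, 0]], claw=[1, 1, 1, 1, 1])

```text
time_s: 8.85
position: [0.5559, 0.1954, 0.0903]
tcp_rot: [3.134, 0.224, -0.0]
wrist_force: [-0.2, -0.4, -4.0]
gripper_width: 0.0553
gripper_force: 54.6
```

>>> servo_tool(rotation=[[0, 0, 0], [0, 0, 0], [0, 0, 0], [0, 0, 0], [0, 0, 0]], slide=[[-0.5, 0, 0], [-1, 0, 0], [-1.5, 0, 0], [-1.5, 0, 0], [-1.5, 0, 0]], claw=[1, 1, 1, 1, 1])

```text
time_s: 9.35
position: [0.5544, 0.1951, 0.0903]
tcp_rot: [3.134, 0.224, 0.0]
wrist_force: [-0.4, -0.1, -4.5]
gripper_width: 0.0556
gripper_force: 54.6
```

>>> servo_tool(rotation=[[0, 0, 0], [0, 0, 0], [0, 0, 0], [0, 0, 0], [0, 0, 0]], slide=[[-0.5, 0, 0], [-1, 0, 0], [-1.5, 0, 0], [-2, 0, 0], [-2, 0, 0]], claw=[1, 1, 1, 1, 1])

```text
time_s: 9.85
position: [0.5524, 0.1949, 0.0903]
tcp_rot: [-3.134, -0.224, 0.0]
wrist_force: [0.5, 0.0, -4.8]
gripper_width: 0.0554
gripper_force: 54.6
```

>>> servo_tool(rotation=[[0, 0, 0], [0, 0, 0], [0, 0, 0], [0, 0, 0], [0, 0, 0]], slide=[[-0.5, 0, 0], [-1, 0, 0], [-1.5, 0, 0], [-1.5, 0, 0], [-1.5, 0, 0]], claw=[1, 1, 1, 1, 1])

```text
time_s: 10.35
position: [0.551, 0.1947, 0.0903]
tcp_rot: [-3.134, -0.224, -0.0]
wrist_force: [0.1, 0.1, -3.9]
gripper_width: 0.0556
gripper_force: 54.6
```

>>> servo_tool(rotation=[[0, 0, 0], [0, 0, 0], [0, 0, 0], [0, 0, 0], [0, 0, 0]], slide=[[-0.5, 0, 0], [-1, 0, 0], [-1.5, 0, 0], [-2, 0, 0], [-2, 0, 0]], claw=[1, 1, 1, 1, 1])

```text
time_s: 10.85
position: [0.5489, 0.1944, 0.0903]
tcp_rot: [-3.134, -0.224, 0.0]
wrist_force: [0.2, 0.0, -3.9]
gripper_width: 0.0557
gripper_force: 54.6
```

>>> servo_tool(rotation=[[0, 0, 0], [0, 0, 0], [0, 0, 0], [0, 0, 0], [0, 0, 0]], slide=[[-0.5, 0, 0], [-1, 0, 0], [-1, 0, 0], [-1, 0, 0], [-1, 0, 0]], claw=[1, 1, 1, 1, 1])

```text
time_s: 11.35
position: [0.548, 0.1942, 0.0903]
tcp_rot: [3.134, 0.224, 0.0]
wrist_force: [-0.1, -0.4, -4.1]
gripper_width: 0.0553
gripper_force: 54.6
```

>>> servo_tool(rotation=[[0, 0, 0], [0, 0, 0], [0, 0, 0], [0, 0, 0], [0, 0, 0]], slide=[[-0.4, 0, 0], [-0.8, 0, 0], [-1, 0, 0], [-1, 0, 0], [-1, 0, 0]], claw=[1, 1, 1, 1, 1])

```text
time_s: 11.85
position: [0.547, 0.1941, 0.0903]
tcp_rot: [3.134, 0.224, 0.0]
wrist_force: [-0.5, 0.9, -4.3]
gripper_width: 0.0556
gripper_force: 54.6
```

>>> servo_tool(rotation=[[0, 0, 0], [0, 0, 0], [0, 0, 0], [0, 0, 0], [0, 0, 0]], slide=[[-0.4, 0, 0], [-0.8, 0, 0], [-1, 0, 0], [-1, 0, 0], [-1, 0, 0]], claw=[1, 1, 1, 1, 1])

```text
time_s: 12.35
position: [0.546, 0.194, 0.0903]
tcp_rot: [-3.134, -0.224, -0.0]
wrist_force: [0.7, 0.7, -4.7]
gripper_width: 0.0554
gripper_force: 54.6
```

>>> servo_tool(rotation=[[0, 0, 0], [0, 0, 0], [0, 0, 0], [0, 0, 0], [0, 0, 0]], slide=[[-0.4, 0, 0], [-0.8, 0, 0], [-1, 0, 0], [-1, 0, 0], [-1, 0, 0]], claw=[1, 1, 1, 1, 1])

```text
time_s: 12.85
position: [0.545, 0.1938, 0.0903]
tcp_rot: [-3.134, -0.224, 0.0]
wrist_force: [0.5, 0.3, -4.4]
gripper_width: 0.055
gripper_force: 54.6
```

>>> servo_tool(rotation=[[0, 0, 0], [0, 0, 0], [0, 0, 0], [0, 0, 0], [0, 0, 0]], slide=[[-0.4, 0, 0], [-0.8, 0, 0], [-1, 0, 0], [-1, 0, 0], [-1, 0, 0]], claw=[1, 1, 1, 1, 1])

```text
time_s: 13.35
position: [0.5442, 0.1937, 0.0903]
tcp_rot: [-3.134, -0.224, -0.001]
wrist_force: [0.9, -0.1, -4.8]
gripper_width: 0.0551
gripper_force: 54.7
```

>>> servo_tool(rotation=[[0, 0, 0], [0, 0, 0], [0, 0, 0], [0, 0, 0], [0, 0, 0]], slide=[[-0.4, 0, 0], [-0.8, 0, 0], [-0.8, 0, 0], [-0.8, 0, 0], [-0.8, 0, 0]], claw=[1, 1, 1, 1, 1])

```text
time_s: 13.85
position: [0.5442, 0.1937, 0.0906]
tcp_rot: [-3.133, -0.224, -0.003]
wrist_force: [5.3, 1.4, -6.4]
gripper_width: 0.0557
gripper_force: 54.4
```

Contact came at 29.4 mm of travel, where the panel face is expected; the head would have met the plate at about 15. So the head is through the hole. Backing off about 1 mm and sliding down.

>>> servo_tool(rotation=[[0, 0, 0], [0, 0, 0], [0, 0, 0], [0, 0, 0], [0, 0, 0]], slide=[[1, 0, 0], [2, 0, 0], [2, 0, 0.5], [2, 0, 1], [2, 0, 2]], claw=[1, 1, 1, 1, 1])

```text
time_s: 14.35
position: [0.5449, 0.1938, 0.0881]
tcp_rot: [3.134, 0.224, -0.001]
wrist_force: [-1.0, 1.0, -4.6]
gripper_width: 0.0554
gripper_force: 54.7
```

>>> servo_tool(rotation=[[0, 0, 0], [0, 0, 0], [0, 0, 0], [0, 0, 0], [0, 0, 0]], slide=[[0, 0, 0.7], [0, 0, 1.4], [0, 0, 2.1], [0, 0, 2.8], [0, 0, 3.5]], claw=[1, 1, 1, 1, 1])

```text
time_s: 14.85
position: [0.5452, 0.1938, 0.0847]
tcp_rot: [-3.134, -0.224, 0.0]
wrist_force: [-0.4, -0.4, -4.5]
gripper_width: 0.0553
gripper_force: 54.7
```

>>> servo_tool(rotation=[[0, 0, 0], [0, 0, 0], [0, 0, 0], [0, 0, 0], [0, 0, 0]], slide=[[0, 0, 0.4], [0, 0, 0.8], [0, 0, 1.2], [0, 0, 1.6], [0, 0, 2]], claw=[1, 1, 1, 1, 1])

```text
time_s: 15.35
position: [0.5452, 0.1938, 0.0828]
tcp_rot: [3.134, 0.224, 0.0]
wrist_force: [-1.8, -0.5, -4.2]
gripper_width: 0.0555
gripper_force: 54.7
```

>>> servo_tool(rotation=[[0, 0, 0], [0, 0, 0], [0, 0, 0], [0, 0, 0], [0, 0, 0]], slide=[[0, 0, 0.4], [0, 0, 0.8], [0, 0, 1.2], [0, 0, 1.6], [0, 0, 2]], claw=[1, 1, 1, 1, 1])

```text
time_s: 15.85
position: [0.5452, 0.1938, 0.0808]
tcp_rot: [3.134, 0.224, -0.0]
wrist_force: [-0.7, -0.3, -4.5]
gripper_width: 0.0554
gripper_force: 54.7
```

>>> servo_tool(rotation=[[0, 0, 0], [0, 0, 0], [0, 0, 0], [0, 0, 0], [0, 0, 0]], slide=[[0, 0, 0.4], [0, 0, 0.8], [0, 0, 1.2], [0, 0, 1.6], [0, 0, 2]], claw=[1, 1, 1, 1, 1])

```text
time_s: 16.35
position: [0.5452, 0.1938, 0.0788]
tcp_rot: [3.134, 0.224, 0.0]
wrist_force: [0.5, 0.1, -4.3]
gripper_width: 0.0558
gripper_force: 54.7
```

>>> servo_tool(rotation=[[0, 0, 0], [0, 0, 0], [0, 0, 0], [0, 0, 0], [0, 0, 0]], slide=[[0, 0, 0.8], [0, 0, 1.6], [0, 0, 2.4], [0, 0, 3.2], [0, 0, 4]], claw=[1, 1, 1, 1, 1])

```text
time_s: 16.85
position: [0.5452, 0.1938, 0.0747]
tcp_rot: [-3.134, -0.224, 0.0]
wrist_force: [0.2, -0.3, -4.1]
gripper_width: 0.0553
gripper_force: 54.7
```

>>> servo_tool(rotation=[[0, 0, 0], [0, 0, 0], [0, 0, 0], [0, 0, 0], [0, 0, 0]], slide=[[0, 0, 0.7], [0, 0, 1.4], [0, 0, 2.1], [0, 0, 2.8], [0, 0, 3.2]], claw=[1, 1, 1, 1, 1])

```text
time_s: 17.35
position: [0.5452, 0.1938, 0.0715]
tcp_rot: [3.134, 0.224, -0.0]
wrist_force: [0.0, 0.8, -3.8]
gripper_width: 0.0554
gripper_force: 54.7
```

>>> servo_tool(rotation=[[0, 0, 0], [0, 0, 0], [0, 0, 0], [0, 0, 0], [0, 0, 0]], slide=[[0, 0, 0.3], [0, 0, 0.6], [0, 0, 0.9], [0, 0, 1.2], [0, 0, 1.2]], claw=[1, 1, 1, 1, 1])

```text
time_s: 17.85
position: [0.5452, 0.1938, 0.0704]
tcp_rot: [-3.134, -0.224, 0.0]
wrist_force: [-0.2, 0.6, -3.9]
gripper_width: 0.0553
gripper_force: 54.7
```

>>> servo_tool(rotation=[[0, 0, 0], [0, 0, 0], [0, 0, 0], [0, 0, 0], [0, 0, 0]], slide=[[0, 0, 0.2], [0, 0, 0.4], [0, 0, 0.6], [0, 0, 0.8], [0, 0, 0.8]], claw=[1, 1, 1, 1, 1])

```text
time_s: 18.35
position: [0.5452, 0.1938, 0.0696]
tcp_rot: [-3.134, -0.224, 0.0]
wrist_force: [0.8, -0.7, -4.3]
gripper_width: 0.0551
gripper_force: 54.7
```

>>> servo_tool(rotation=[[0, 0, 0], [0, 0, 0], [0, 0, 0], [0, 0, 0], [0, 0, 0]], slide=[[0, 0, 0.2], [0, 0, 0.4], [0, 0, 0.6], [0, 0, 0.6], [0, 0, 0.6]], claw=[1, 1, 1, 1, 1])

```text
time_s: 18.85
position: [0.5453, 0.1938, 0.0691]
tcp_rot: [3.134, 0.224, 0.0]
wrist_force: [-0.4, -0.9, -3.9]
gripper_width: 0.0554
gripper_force: 54.7
```

>>> servo_tool(rotation=[[0, 0, 0], [0, 0, 0], [0, 0, 0], [0, 0, 0], [0, 0, 0]], slide=[[0, 0, 0.2], [0, 0, 0.4], [0, 0, 0.6], [0, 0, 0.6], [0, 0, 0.6]], claw=[1, 1, 1, 1, 1])

```text
time_s: 19.35
position: [0.5453, 0.1938, 0.0687]
tcp_rot: [3.134, 0.224, -0.0]
wrist_force: [-1.6, -0.5, 1.3]
gripper_width: 0.0558
gripper_force: 55.1
```

>>> servo_tool(rotation=[[0, 0, 0], [0, 0, 0], [0, 0, 0], [0, 0, 0], [0, 0, 0]], slide=[[0, 0, 0.2], [0, 0, 0.4], [0, 0, 0.6], [0, 0, 0.6], [0, 0, 0.6]], claw=[1, 1, 1, 1, 1])

```text
time_s: 19.85
position: [0.5453, 0.1939, 0.0684]
tcp_rot: [3.134, 0.224, -0.0]
wrist_force: [-4.6, -1.2, 5.5]
gripper_width: 0.0553
gripper_force: 55.7
```

It seated with about 10 N of support at foot height ≈0.0445. Relaxing the load, nudging to the face, then opening.

>>> servo_tool(rotation=[[0, 0, 0], [0, 0, 0], [0, 0, 0], [0, 0, 0], [0, 0, 0]], slide=[[0, 0, -0.4], [-0.4, 0, -0.7], [-0.8, 0, -0.7], [-1, 0, -0.7], [-1, 0, -0.7]], claw=[1, 1, 1, 1, 1])

```text
time_s: 20.35
position: [0.545, 0.1938, 0.0687]
tcp_rot: [-3.133, -0.224, -0.003]
wrist_force: [2.1, 0.5, -0.3]
gripper_width: 0.0552
gripper_force: 55.4
```

>>> servo_tool(rotation=[[0, 0, 0], [0, 0, 0], [0, 0, 0], [0, 0, 0], [0, 0, 0]], slide=[[0, 0, 0], [0, 0, 0], [0, 0, 0], [0, 0, 0], [0, 0, 0]], claw=[1, 1, 1, 1, 1], force=20)

```text
time_s: 20.85
position: [0.5444, 0.1937, 0.0686]
tcp_rot: [3.134, 0.224, 0.001]
wrist_force: [3.0, 0.9, 1.0]
gripper_width: 0.0552
gripper_force: 55.3
```

>>> servo_tool(rotation=[[0, 0, 0], [0, 0, 0], [0, 0, 0], [0, 0, 0], [0, 0, 0]], slide=[[0, 0, 0], [0, 0, 0], [0, 0, 0], [0, 0, 0], [0, 0, 0]], claw=[-0.3, -0.35, -0.4, -0.45, -0.5])

```text
time_s: 21.35
position: [0.5439, 0.1937, 0.0683]
tcp_rot: [3.134, 0.224, -0.001]
wrist_force: [-0.0, 0.1, 0.4]
gripper_width: 0.0639
gripper_force: 0.0
```

>>> servo_tool(rotation=[[0, 0, 0], [0, 0, 0], [0, 0, 0], [0, 0, 0], [0, 0, 0]], slide=[[0, 0, 0], [0, 0, 0], [0, 0, 0], [0, 0, 0], [0, 0, 0]], claw=[-0.7, -0.8, -0.9, -0.9, -0.9])

```text
time_s: 21.85
position: [0.5442, 0.1937, 0.0685]
tcp_rot: [-3.134, -0.224, 0.0]
wrist_force: [1.0, -0.9, -0.0]
gripper_width: 0.0815
gripper_force: 0.0
```

```bash
python3 - <<'E'
from h import *
s,p,d,w,T=wrist('w4');print(s['position'],s['wrist_force'],s['gripper_width'])
E
```

```text
[0.54423358 0.19368977 0.0684866 ] [ 1.03169894 -0.91721356 -0.01026411] 0.08146417396207725
```

View pics/w4.png

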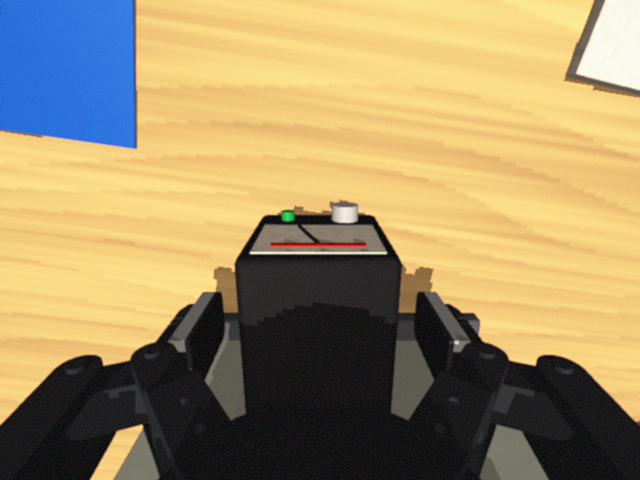

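The fingers are open and the meter hangs at the same pixels (box front u 238–400, v 215–255). Withdrawing straight up.

>>> servo_tool(rotation=[[0, 0, 0], [0, 0, 0], [0, 0, 0], [0, 0, 0], [0, 0, 0]], slide=[[0, 0, -5], [0, 0, -15], [0, 0, -30], [0, 0, -50], [0, 0, -75]], claw=[-0.9, -0.9, -0.9, -0.9, -0.9])

```text
time_s: 22.4
position: [0.544, 0.1937, 0.145]
tcp_rot: [-3.134, -0.224, 0.0]
wrist_force: [-0.1, -0.3, -0.4]
gripper_width: 0.081
gripper_force: 0.0
```

>>> servo_tool(rotation=[[0, 0, 0], [0, 0, 0], [0, 0, 0], [0, 0, 0], [0, 0, 0]], slide=[[10, 0, -30], [30, 0, -60], [50, 0, -85], [60, 0, -100], [60, 0, -100]], claw=[-0.9, -0.9, -0.9, -0.9, -0.9])

```text
time_s: 22.9
position: [0.6063, 0.2025, 0.2482]
tcp_rot: [-3.133, -0.224, -0.012]
wrist_force: [1.0, 0.6, 0.3]
gripper_width: 0.081
gripper_force: 0.0
```

```bash
python3 - <<'E'
from h import *
s,p,d,w,T=wrist('w5');print(s['position'],s['wrist_force'])
tool=(w-s['position'])@T
x=T[:2,0];o=np.array([.485,.187]);rx=(w[...,:2]-o)@x*1e3;ry=(w[...,:2]-o)@[-x[1],x[0]]*1e3;z=w[...,2]*1e3
ok=(d>0.1)&(abs(ry)<45)
for lab,m in(('plate top',ok&(z>149)&(z<160)&(rx>-3)&(rx<20)),('boxtop',ok&(z>98)&(z<116)&(rx>15)&(rx<100)),('panel top',(d>.1)&(abs(ry)<110)&(z>161)&(z<170)&(rx<8)&(rx>-25))):
    if m.sum(): 
        q=np.c_[rx[m],ry[m],z[m]];print(lab,m.sum(),np.percentile(q,[3,50,97],axis=0).round(1).tolist())
        if lab=='boxtop':print(np.linalg.lstsq(np.c_[q[:,:2],np.ones(len(q))],q[:,2],rcond=None)[0])
E
```

```text
[0.6062603  0.20245856 0.24821871] [1.02449445 0.55238502 0.33259772]
plate top 1531 [[-2.8, -41.2, 149.6], [-0.0, -0.3, 154.7], [3.8, 40.8, 159.5]]
boxtop 5042 [[17.6, -28.6, 102.8], [57.8, -2.7, 106.2], [92.8, 23.4, 107.5]]
[-1.90383369e-02 -1.84283518e-03  1.07134741e+02]
panel top 3358 [[-14.8, -81.4, 161.5], [-6.3, -3.5, 164.7], [-1.7, 74.4, 165.9]]
```

View pics/w5.png

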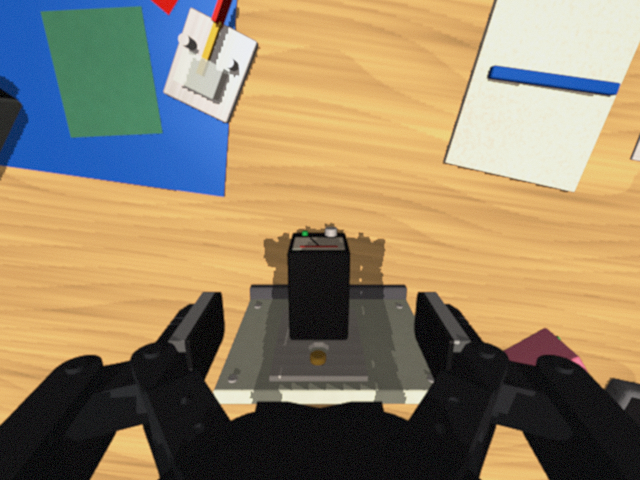

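The view shows the meter hanging upright. The brass head at (318,357) stands in front of the plate, the plate's top edge at v≈378 lies against the panel, the plate top is at z≈0.155 (foot ≈0.045) and the tilt is about 1°. The gripper is clear.

```bash
python3 -c "
from h import *
print(manip.hand_in())"
```

```text
the job is handed in; nothing more can be done
None
```

The black power meter is hanging on the brass stud, fully home and upright (about 1° of tilt) against the panel, with the gripper clear; I handed the job in at about 23 s.

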